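Flip open the shut pan on the topping rail

ROBOT

A 6-joint arm with a two-finger parallel gripper is mounted at the origin on the work surface. World frame = base frame: x ahead of the robot, y to its left, z up, the work surface at z = 0. Lengths are in mm, angles in degrees, forces in N, time in s.
With the tool pointing down it reaches from about 350 to 850 mm from the base axis. Payload 8.1 kg.
Tool frame: the origin (TCP) lies at the very end of the fingers, on their centre line; the grasp point (between the pads) lies 19 mm behind it; z points along the fingers, y is the line along which they close (so a half turn about z gives the same grasp; the last joint's range is limited). The gripper opens to 85 mm and grips with 20 to 120 N. Pads are 22 mm wide; open, the fingers measure 114 mm over their backs; the gripper's body (76 mm by 85 mm) begins 54 mm behind the grasp point. The pads swing forward as they close: fully open they stand 13 mm farther back than shut.
Start: joints at [62.659, 7.471, 85.268, -0, 87.261, -4.893], TCP at [229.091, 554.547, 231.292] pointing down, gripper open.
Joint ranges: [-169.43, 169.43], [-51.17, 129.36], [1.28, 143.12], [-76.62, 256.62], [0, 156.53], [-152.29, 152.29]. Speed limits (degrees/s): [136.94, 136.94, 159.86, 180, 180, 180].

INTERFACE

Orientations are given as [roll, pitch, yaw] about the fixed x, y, z axes, in that order (R = Rz(yaw) Ry(pitch) Rx(roll)).
In Python, from bench import sense, eyes, job, models gives the robot as it stands. The module is installed in compiled form; this text tells all that it offers.
- The arm moves only by the tool apply_moves, never from a script. Its argument "rows" is a list of rows, each a list of 6 numbers: the shift along the tool's x, y, z in mm, then the turn, a rotation vector about the tool's x, y, z in rad. In form: [[dx, dy, dz, rx, ry, rz], ...]. A call has exactly 5 rows; each row shifts and turns the commanded pose from where the row before left it, along the tool's axes as they then stand; what a row does not reach is not made up. A row lasts 1/8 s, in which the tool goes at most 62.5 mm and 10.7 degrees, less where a joint would pass 70% of its speed; a pose out of reach is approached as far as the arm can. A call is refused whole if a number of a shift passes 62.5 or a number of a turn 0.188, either way. A call with a gripper value outside its range is refused whole. "fingers" is the finger opening in mm, from 0 to 85.4, set as the call begins (left out, the last holds). The fingers move at their own pace and stop on an object; "grip_force" is the grip in N (left out, the last holds). Time passes only in rows, so rows that do not move let the fingers close, or fill a call up. It gives the time, the measured TCP pose, the force, the opening and the grip force at its end, in the units of the state.
- sense(): the state, without advancing time (a new reading comes with each control period).
- eyes.snapshot(name): name is "scene" or "side" or "wrist"; returns (picture, depth): 400x640x3 uint8, red, green, blue; 400x640 float32, mm along the optical axis (not along the pixel's ray), 0 where there is no reading.
- eyes.get_calibration(name): a dict with "intrinsics" (3x3 intrinsics, pixels), "R" (3x3) and "t" (3): a world point X has camera coordinates R X + t; the wrist camera has in their place "mount" (4x4, takes a point from camera to tool coordinates, whose origin is the TCP and whose axes are the flange's). Camera axes: x right, y down, z forward; pixel columns grow to the right and rows downward; lengths in mm; the calibration is good to about 2 mm. The wrist camera is an equidistant fisheye: a pixel r from the principal point sees the ray r / f radians off the axis. A picture is of the moment at which its call begins: read the wrist's pose just before it. get_calibration takes no time and is no camera call.
- job.hand_in(): hands the job in; it is judged then, once.
Trained networks look in the newest picture that a camera, given by its name, has taken for a name from the list of things; names that differ only in an ending like _2 or _b are one class to them, and where a whole thing is asked for, a point or a joint stands for the part that bears it (a point fixed in the world has none). Each returns a list of dicts, best first, with "confidence" (0 to 1); they miss things now and then, are a little off and sometimes report something else, mostly with a low value. They report only what shows in the picture. A call takes as long as a camera call.
- models.boxes_of(name, camera): "xyz" ([x, y, z] in mm, in world coordinates, good to about 4 mm: the middle of the surface that is visible of it).
- models.cut_out(name, camera): "pixels" (400x640 bool, what is visible of it).
- models.place_of(name, camera): "xyz" ([x, y, z] in mm, in world coordinates, good to about 4 mm: a listed point, or the origin of a listed thing).
The state is a dict: "time": time; "joint_pos": joint angles; "qd": joint speeds; "joint_efforts": joint torques, N m; "tool_pos": TCP position; "tcp_rot": TCP orientation; "ft_force": force on the tool from outside, world axes, zero at the start; "wrist_torque": the same for the moment, N m; "finger_gap": finger opening in mm; "grip_force": force on a finger pad.
Only numpy, scipy, OpenCV 4.12 (cv2) and the standard library are available. Lean on these libraries where they do the work, as an engineer would, in place of code of your own. Each camera call takes 0.05 s, during which the arm holds its last target. There are 200 camera calls.

TASK

One pan on the sandwich counter's topping rail still has its hinged cover shut: open it by getting a fingertip under the finger tab, turning the front half of the cover over its spine and laying it gently down flat on the back half. Only touch and push it: do not pinch the cover or lift the pan out of the rail. Leave the other two pans, the bottles and everything else on the counter as they are, and take the hand away.

Things in the scene. Friction and masses are not known exactly. Their poses are not given: they have to be found in the camera images.
- rail: Fixed steel topping rail with three wells in a row. Origin on the counter under the middle well; x to its back, y along the row, z up. Deck 130 mm high; front wall at x = -90 mm, back edge at +140. Wells at x = 0, y = -168, 0, +168 mm; which pan sits where varies. Right end (y -262 to -387): cooler housing 152 mm high. Left end (y 268 to 362): shelf at deck height with two squeeze bottles.
- pan_shut: The pan to open: loose steel pan, rim 176 x 162 mm (x by y), hanging by its rim in a well with 2 mm of play, under a black two-part hinged cover that is shut or a few mm ajar. Origin at the centre of its underside, 100 mm below the deck; x to the back of the rail, y along the row, z up. It must stay down in its well.
- spine_shut (a point): Middle of the shut cover's hinge line (spine), across the pan's middle, 106.5 mm above pan_shut's origin, level with the shut cover's top face. Its y axis runs along the hinge, x to the back of the rail; belongs to the pan, does not turn with the leaf. The fixed back half lies from x = 5 to 88 mm, 4 mm thick, top face at z = 0.
- leaf_shut (a joint): Angle (rad) of the cover's front half (leaf): 0 shut, pi/2 upright, pi flat on the back half (stop). Rigid plate 160 mm wide, 4 mm thick, to 88 mm from the spine; then a flat tab 70 mm wide in mid-edge, to 112 mm, overhanging the rail's front wall by 22 mm with free space under it. 120 g; stiff hinge (0.13 N m): stays wherever left, must be pushed all the way down. Starts 0 to 0.1.
- tab_shut (a point): Middle of the outer edge of the leaf's tab, half way through its 4 mm thickness, 112 mm from the spine; turns with the leaf. With the leaf shut it is about 135 mm above the counter; its x axis then points to the back of the rail.
- pan_open: Same kind of pan, whose cover is open already: its front half lies flipped on its back half and sliced pickles show in front. Origin at the centre of its underside. Leave it alone.
- leaf_open (a joint): Angle in rad of the front half of the open pan's cover, pi when lying back flat; must stay there.
- pan_plain: Same kind of pan under a one-piece black cover with a round steel knob, 28 mm high, in its middle. Origin at the centre of its underside. Leave it alone.
- mustard: Yellow squeeze bottle, 60 mm diameter, 192 mm tall, on the shelf at the rail's left end. Origin at the centre of its underside. Leave it alone.
- ketchup: Red squeeze bottle, 60 mm diameter, 192 mm tall, on the same shelf. Origin at the centre of its underside. Leave it alone.
- shaker: Salt shaker of glass and steel, 42 mm diameter, 75 mm tall, on top of the cooler housing. Origin at the centre of its underside. Leave it alone.
- roll: Bread roll, 55 x 120 x 45 mm, on the white cutting board (15 mm thick). Origin at the centre of its underside. Leave it alone.
- spoon: Serving spoon lying on the counter. Leave it alone.
- hot_sauce: Orange sauce bottle, 54 mm diameter, 170 mm tall, on top of the cooler housing at the rail's right end. Origin at the centre of its underside. Leave it alone.

How it is judged:
By the outcome, as a careful person would: the job done as asked, in the order asked, and still so for the second after the job is handed in, with the robot touching nothing.
It also fails if it takes over 43 s, if anything falls off the work surface, if the arm or the gripper's body presses on something with over 40 N, if the wrist force passes 120 N, or if a joint passes its speed limit or range.

## Working session

There is one attempt and no reset: what is moved stays moved. The work goes in short steps, Python scripts to look and compute and a tool call to move; the robot and the scene stay as the last step left them, time stands still between calls to the robot, and variables do not carry over. Pictures are saved under pics/ and viewed, at most 10 in all, crops included, and the job is handed in when it is done.

Besides the shell and the picture viewer there is one more tool, called as a command line: name --pt "numbers of a row" for each row, then --argument value for the rest. apply_moves: Moves the arm, as the interface text tells. Its arguments: {"type":"object","properties":{"rows":{"type":"array"},"fingers":{"type":"number"},"grip_force":{"type":"number"}},"required":["rows"]}

```bash
mkdir -p pics
python3 - <<'E'
from bench import sense, eyes, models
import cv2
s=sense(); print(s)
for c in ["scene","side"]:
    p,d=eyes.snapshot(c); cv2.imwrite(f"pics/{c}0.png",p[:,:,::-1])
    for n in ["spine_shut","tab_shut","pan_shut","pan_open","pan_plain","rail","hot_sauce","mustard"]:
        print(c,n,[(round(r["confidence"],2),[round(float(v)) for v in r["xyz"]]) for r in models.place_of(n,c)][:2])
E
```

```text
{'time': 0.0, 'joint_pos': array([ 6.26593269e+01,  7.51665954e+00,  8.53298632e+01, -1.50574314e-03,
        8.72603727e+01, -4.89306624e+00]), 'qd': array([-0.00179219,  0.0794865 , -0.02658075, -0.00484486,  0.04058532,
        0.10945662]), 'joint_efforts': array([-4.03446566e-04, -5.69395959e+01, -5.00553310e+01, -4.05856144e-04,
        1.49667822e-02, -1.93763401e-05]), 'tool_pos': array([228.83821349, 554.05266366, 230.22265133]), 'tcp_rot': array([-1.79893366e+02, -7.61937756e-03,  1.57552459e+02]), 'ft_force': array([ 0.06032342, -1.07770533,  0.82911264]), 'wrist_torque': array([ 0.0188545 , -0.04957994, -0.03005366]), 'grip_force': 0.0, 'finger_gap': 85.43228994469324}
scene spine_shut [(0.8, [567, 235, 140])]
scene tab_shut [(0.7, [458, 226, 140])]
scene pan_shut [(0.75, [563, 234, 29])]
scene pan_open [(0.76, [592, -104, 31])]
scene pan_plain [(0.82, [576, 65, 26])]
scene rail [(0.64, [580, 68, -3]), (0.62, [579, 64, 27])]
scene hot_sauce [(0.83, [626, -249, 155])]
scene mustard [(0.71, [510, 374, 129]), (0.68, [581, 66, -3])]
side spine_shut [(0.82, [567, 233, 139]), (0.44, [450, 225, 145])]
side tab_shut [(0.87, [452, 225, 147]), (0.3, [624, -250, 151])]
side pan_shut [(0.94, [568, 235, 34])]
side pan_open [(0.78, [589, -101, 26])]
side pan_plain [(0.94, [580, 68, 32]), (0.51, [304, 309, 15])]
side rail [(0.63, [567, 234, 30]), (0.6, [538, -240, 154])]
side hot_sauce [(0.71, [626, -248, 151])]
side mustard [(0.69, [506, 372, 131])]
```

View pics/scene0.png

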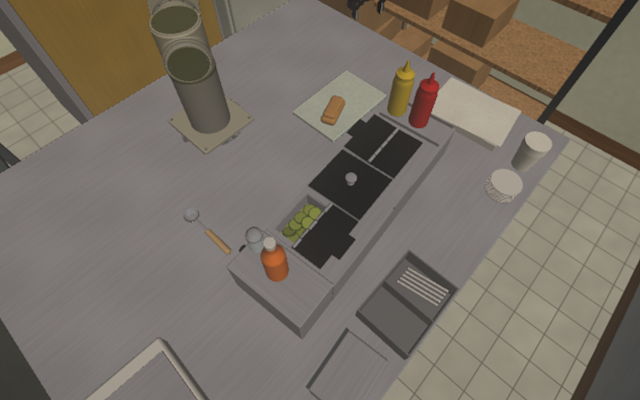

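View pics/side0.png

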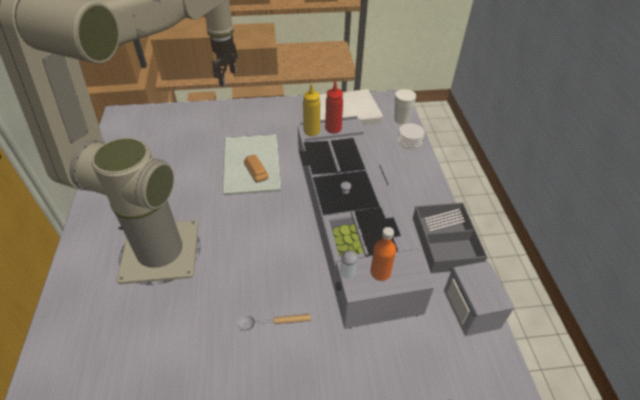

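The scene picture shows the shut pan at about (383,147), in the left well beside the bottles. The side picture shows the same pan at (333,155), with its tab facing the robot. The pickles pan is at (302,225) and the knob pan at (350,180). Next I'll fit the rail frame and the cover from depth.

```bash
cat > h.py <<'E'
import numpy as np
from bench import sense, eyes, models
from scipy.spatial.transform import Rotation as Ro
def cloud(cam):
    p,d=eyes.snapshot(cam); k=eyes.get_calibration(cam); K=k["intrinsics"]
    v,u=np.mgrid[:400,:640]
    c=np.stack([(u-K[0,2])/K[0,0]*d,(v-K[1,2])/K[1,1]*d,d],-1)
    return p,d,(c-k["t"])@k["R"]
yaw=np.radians(4.06); S=np.array([567,234.,136.5])
RX=np.array([np.cos(yaw),np.sin(yaw),0]); RY=np.array([-RX[1],RX[0],0])
def loc(P): P=np.asarray(P)-S; return np.stack([P@RX,P@RY,P[...,2]],-1)
def plan(x,y,z,tilt):
    """shift (start tool axes) and rotvec to bring TCP to spine coords x,y,z, tilt deg below horizontal"""
    s=sense(); R0=Ro.from_euler('xyz',s["tcp_rot"],degrees=True)
    t=np.radians(tilt); zt=np.cos(t)*RX-np.sin(t)*np.array([0,0,1]); yt=RY; xt=np.cross(yt,zt)
    R1=Ro.from_matrix(np.stack([xt,yt,zt],1))
    T=S+x*RX+y*RY+np.array([0,0,z]); d=T-s["tool_pos"]
    print("shift",R0.inv().apply(d).round(1),"rot",(R0.inv()*R1).as_rotvec().round(3),"world",d.round(1))
    return R0,R1,d
E
python3 - <<'E'
from h import *
for cam in ["scene","side"]:
    p,d,X=cloud(cam)
    for n in ["leaf_shut","pan_shut","roll"]:
        r=models.cut_out(n,cam)
        if not r: print(n,"none"); continue
        m=r[0]["pixels"]&(d>0); P=X[m]; L=loc(P)
        print(cam,n,r[0]["confidence"],m.sum(),"pct",np.percentile(L,[1,50,99],axis=0).round().tolist())
        if n!="roll":
            k=(abs(L[:,2])<25); L=L[k]
            for a in range(-125,100,12):
                q=L[(L[:,0]>=a)&(L[:,0]<a+12)]
                if len(q)>2: print(a+6,len(q),"z",np.median(q[:,2]).round(1),"y",np.percentile(q[:,1],[2,98]).round())
plan(-95,0,-40,45)
E
```

```text
scene leaf_shut 0.56 1460 pct [[-110.0, -82.0, -4.0], [-50.0, -7.0, 6.0], [3.0, 85.0, 12.0]]
-107 62 z 10.0 y [-37.  30.]
-95 81 z 9.1 y [-38.  65.]
-83 175 z 7.9 y [-80.  82.]
-71 170 z 7.7 y [-82.  76.]
-59 176 z 6.5 y [-81.  75.]
-47 184 z 5.4 y [-82.  76.]
-35 178 z 4.4 y [-81.  75.]
-23 177 z 3.5 y [-82.  75.]
-11 161 z 3.0 y [-81.  72.]
1 85 z 6.1 y [-67.  44.]
13 3 z 4.0 y [-41. -25.]
scene pan_shut 0.81 2829 pct [[-109.0, -82.0, -4.0], [-3.0, -8.0, 4.0], [85.0, 77.0, 11.0]]
-119 3 z 8.6 y [-19.  20.]
-107 71 z 10.0 y [-37.  30.]
-95 80 z 9.1 y [-38.  56.]
-83 176 z 7.9 y [-82.  73.]
-71 172 z 7.7 y [-82.  73.]
-59 180 z 6.5 y [-83.  73.]
-47 186 z 5.4 y [-82.  75.]
-35 178 z 4.4 y [-82.  73.]
-23 177 z 3.5 y [-82.  74.]
-11 169 z 3.0 y [-82.  76.]
1 191 z 4.8 y [-82.  72.]
13 182 z 1.9 y [-81.  74.]
25 183 z 1.9 y [-81.  75.]
37 183 z 2.0 y [-81.  75.]
49 181 z 2.0 y [-81.  78.]
61 189 z 2.0 y [-80.  76.]
73 190 z 2.1 y [-80.  76.]
85 136 z 1.6 y [-80.  72.]
scene roll 0.9 405 pct [[-282.0, 34.0, -110.0], [-249.0, 75.0, -78.0], [-222.0, 139.0, -71.0]]
side leaf_shut 0.95 960 pct [[-112.0, -83.0, -5.0], [-52.0, -9.0, 3.0], [-1.0, 76.0, 9.0]]
-119 4 z 7.7 y [-14.   6.]
-107 51 z 6.9 y [-38.  23.]
-95 60 z 5.2 y [-41.  37.]
-83 114 z 4.8 y [-82.  67.]
-71 119 z 3.7 y [-83.  72.]
-59 119 z 3.1 y [-85.  73.]
-47 118 z 2.4 y [-82.  73.]
-35 115 z 1.6 y [-83.  74.]
-23 123 z 0.1 y [-82.  73.]
-11 106 z -0.4 y [-81.  73.]
1 30 z 2.5 y [-53.  42.]
pan_shut none
side roll 0.89 368 pct [[-295.0, 31.0, -113.0], [-262.0, 66.0, -82.0], [-228.0, 128.0, -73.0]]
shift [-349.7 -209.6  134.8] rot [-0.182 -0.771 -0.438] world [ 243.2 -327.3 -134.8]
```

```bash
sed -i 's/S=np.array(\[567,234.,136.5\])/S=np.array([567,230.5,137.5])/' h.py
cat >> h.py <<'E'
def rows(x,y,z,tilt,n):
    R0,R1,d=plan(x,y,z,tilt); w=(R0.inv()*R1).as_rotvec()/n
    for i in range(n):
        R=R0*Ro.from_rotvec(w*i)   # tool axes before the row
        print((R.inv().apply(d/n)).round(1).tolist(), w.round(3).tolist())
def where():
    s=sense(); R=Ro.from_euler('xyz',s["tcp_rot"],degrees=True).as_matrix()
    print("t",round(s["time"],2),"loc",loc(s["tool_pos"]).round(1),"tilt",np.degrees(np.arcsin(-R[2,2])).round(1),"y-az",(R[:,1]@RX).round(3),"F",s["ft_force"].round(1),"j",s["joint_pos"].round(0))
E
python3 -c "
from h import *
where();rows(-170,0,20,40,10)"
```

```text
t 1.3 loc [-314.1  347.1   93.8] tilt 90.0 y-az 0.446 F [ 0.   1.  -0.1] j [63.  7. 85.  0. 87. -5.]
shift [-283.9 -246.3   73.8] rot [-0.202 -0.857 -0.433] world [ 168.3 -336.1  -73.8]
[-28.4, -24.6, 7.4] [-0.02, -0.086, -0.043]
[-26.6, -26.0, 9.2] [-0.02, -0.086, -0.043]
[-24.6, -27.3, 10.9] [-0.02, -0.086, -0.043]
[-22.4, -28.6, 12.3] [-0.02, -0.086, -0.043]
[-20.0, -29.7, 13.6] [-0.02, -0.086, -0.043]
[-17.5, -30.8, 14.5] [-0.02, -0.086, -0.043]
[-14.8, -31.8, 15.3] [-0.02, -0.086, -0.043]
[-12.1, -32.7, 15.8] [-0.02, -0.086, -0.043]
[-9.3, -33.5, 16.1] [-0.02, -0.086, -0.043]
[-6.5, -34.2, 16.0] [-0.02, -0.086, -0.043]
```

apply_moves --pt "-28 -25 7 -0.02 -0.086 -0.043" --pt "-27 -26 9 -0.02 -0.086 -0.043" --pt "-25 -27 11 -0.02 -0.086 -0.043" --pt "-22 -29 12 -0.02 -0.086 -0.043" --pt "-20 -30 14 -0.02 -0.086 -0.043" --fingers 0 --grip_force 20

```text
time: 1.92
tool_pos: [313.7, 384.9, 195.1]
tcp_rot: [176.7, 25.2, 169.4]
ft_force: [-0.1, 0.0, 0.9]
finger_gap: -0.1
grip_force: 0.0
```

apply_moves --pt "-17 -31 14 -0.02 -0.086 -0.043" --pt "-15 -32 15 -0.02 -0.086 -0.043" --pt "-12 -33 16 -0.02 -0.086 -0.043" --pt "-9 -33 16 -0.02 -0.086 -0.043" --pt "-6 -34 16 -0.02 -0.086 -0.043"

```text
time: 2.55
tool_pos: [420.1, 259.8, 180.0]
tcp_rot: [-178.1, 49.0, -176.3]
ft_force: [-0.3, 0.1, 1.1]
finger_gap: -0.0
grip_force: 0.0
```

```bash
python3 -c "
from h import *
where();rows(-150,0,-42,40,3)"
```

```text
t 2.55 loc [-144.4   39.6   42.5] tilt 41.0 y-az 0.031 F [-0.3  0.1  1.1] j [ 50. -40. 143. -47.  51. -21.]
shift [ 67.3 -38.   52.7] rot [-0.037 -0.017 -0.004] world [ -2.7 -39.9 -84.5]
[22.4, -12.7, 17.6] [-0.012, -0.006, -0.001]
[22.5, -12.8, 17.3] [-0.012, -0.006, -0.001]
[22.7, -13.0, 17.0] [-0.012, -0.006, -0.001]
```

apply_moves --pt "11 -20 4 -0.02 0.02 0" --pt "11 -20 4 -0.02 0.02 0" --pt "16 0 16 0 0.02 0" --pt "16 0 16 0 0 0" --pt "0 0 0 0 0 0"

```text
time: 3.18
tool_pos: [431.4, 247.2, 120.2]
tcp_rot: [-178.3, 43.5, -176.1]
ft_force: [-0.3, -0.4, 0.2]
finger_gap: 0.1
grip_force: 0.0
```

```bash
python3 -c "
from h import *
where();rows(-150,0,-45,45,3)"
```

```text
t 3.17 loc [-134.1   26.2  -17.3] tilt 46.4 y-az 0.024 F [-0.3 -0.4  0.2] j [ 43. -34. 143. -42.  44. -26.]
shift [ 30.6 -26.   10. ] rot [-0.032 -0.025 -0.002] world [-14.  -27.3 -27.7]
[10.2, -8.7, 3.3] [-0.011, -0.008, -0.001]
[10.2, -8.7, 3.1] [-0.011, -0.008, -0.001]
[10.3, -8.7, 3.0] [-0.011, -0.008, -0.001]
```

```bash
python3 -c "
from h import *
rows(-138,5,-50,55,4)"
```

```text
shift [ 25.4 -20.6  21.7] rot [-0.032  0.149 -0.005] world [ -2.4 -21.4 -32.7]
[6.3, -5.1, 5.4] [-0.008, 0.037, -0.001]
[6.1, -5.2, 5.6] [-0.008, 0.037, -0.001]
[5.9, -5.2, 5.8] [-0.008, 0.037, -0.001]
[5.7, -5.3, 6.0] [-0.008, 0.037, -0.001]
```

apply_moves --pt "6.3 -5.1 5.4 -0.008 0.037 0" --pt "6.1 -5.2 5.6 -0.008 0.037 0" --pt "6 -5.2 5.8 -0.008 0.037 0" --pt "6 -5.3 6 -0.008 0.037 0" --pt "0 0 0 0 0 0"

```text
time: 3.8
tool_pos: [429.6, 226.0, 89.3]
tcp_rot: [179.6, 35.2, -176.4]
ft_force: [0.5, 0.2, -0.2]
finger_gap: -0.3
grip_force: 0.0
```

```bash
python3 -c "
from h import *
import cv2
where();rows(-138,3,-50,55,3);rows(-104,3,-50,55,4)
p,d=eyes.snapshot('wrist');cv2.imwrite('pics/w1.png',p[:,:,::-1])"
```

```text
t 3.8 loc [-137.3    5.3  -48.2] tilt 54.8 y-az 0.004 F [ 0.5  0.2 -0.2] j [ 34. -33. 142. -25.  42. -45.]
shift [ 1.6 -2.3  1.1] rot [ 0.002  0.004 -0.006] world [-0.5 -2.3 -1.8]
[0.5, -0.8, 0.4] [0.001, 0.001, -0.002]
[0.5, -0.8, 0.4] [0.001, 0.001, -0.002]
[0.5, -0.8, 0.4] [0.001, 0.001, -0.002]
shift [-26.2  -2.1  20.7] rot [ 0.002  0.004 -0.006] world [33.4  0.1 -1.8]
[-6.6, -0.5, 5.2] [0.0, 0.001, -0.002]
[-6.6, -0.5, 5.2] [0.0, 0.001, -0.002]
[-6.6, -0.5, 5.2] [0.0, 0.001, -0.002]
[-6.6, -0.6, 5.2] [0.0, 0.001, -0.002]
```

View pics/w1.png

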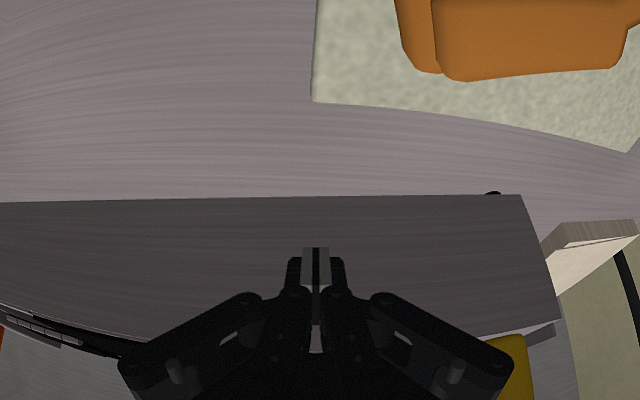

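The wrist view shows the closed fingertips at (316,250) in front of the rail's front wall, with nothing in the way. I'll slide in under the tab.

apply_moves --pt "-6.4 -0.5 5 0 0 0" --pt "-6.4 -0.5 5 0 0 0" --pt "-6.4 -0.5 5 0 0 0" --pt "-5.5 -0.5 4.2 0 0 0" --pt "0 0 0 0 0 0"

```text
time: 4.47
tool_pos: [461.0, 226.3, 86.9]
tcp_rot: [179.7, 35.2, -176.3]
ft_force: [0.3, -0.1, -0.2]
finger_gap: -0.1
grip_force: 0.0
```

```bash
python3 -c "
from h import *
import cv2
where();rows(-106,3,-15,52,5);rows(-106,3,10,52,5)
p,d=eyes.snapshot('side');cv2.imwrite('pics/s1.png',cv2.resize(p[60:260,200:480,::-1],None,fx=2.8,fy=2.8))"
```

```text
t 4.47 loc [-106.     3.3  -50.6] tilt 54.8 y-az 0.004 F [ 0.3 -0.1 -0.2] j [ 31. -27. 139. -25.  39. -47.]
shift [-20.5  -0.2 -29. ] rot [ 0.001 -0.049 -0.006] world [ 0.1 -0.3 35.6]
[-4.1, -0.0, -5.8] [0.0, -0.01, -0.001]
[-4.2, -0.0, -5.8] [0.0, -0.01, -0.001]
[-4.2, -0.0, -5.7] [0.0, -0.01, -0.001]
[-4.3, -0.1, -5.7] [0.0, -0.01, -0.001]
[-4.3, -0.1, -5.6] [0.0, -0.01, -0.001]
shift [-34.9  -0.1 -49.5] rot [ 0.001 -0.049 -0.006] world [ 0.1 -0.3 60.6]
[-7.0, -0.0, -9.9] [0.0, -0.01, -0.001]
[-7.1, -0.0, -9.8] [0.0, -0.01, -0.001]
[-7.2, -0.0, -9.8] [0.0, -0.01, -0.001]
[-7.3, -0.0, -9.7] [0.0, -0.01, -0.001]
[-7.4, -0.1, -9.6] [0.0, -0.01, -0.001]
```

View pics/s1.png

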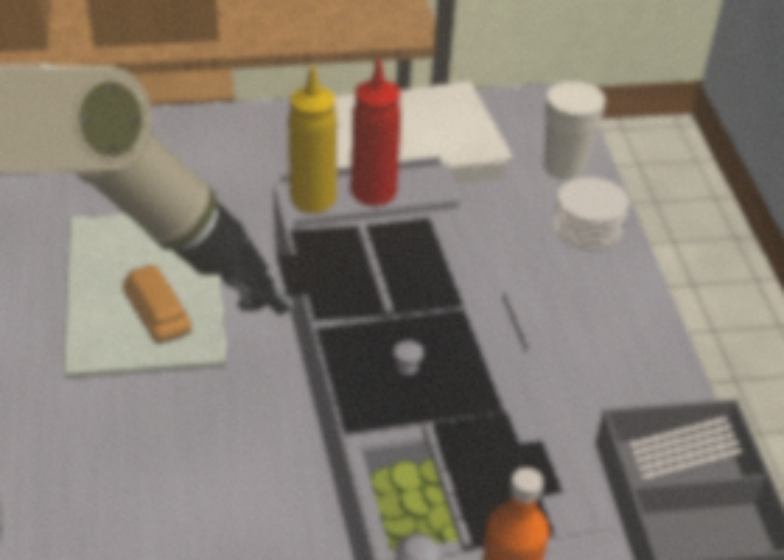

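The fingertip is at crop pixel (285,305), at the wall under the tab (290,272), with nothing disturbed. Now I'll lift.

apply_moves --pt "-4.1 0 -5.8 0 -0.01 0" --pt "-4.1 0 -5.8 0 -0.01 0" --pt "-4.2 0 -5.8 0 -0.01 0" --pt "-4.2 0 -5.7 0 -0.01 0" --pt "-4.3 0 -5.7 0 -0.01 0"

```text
time: 5.15
tool_pos: [460.1, 226.2, 122.8]
tcp_rot: [179.7, 38.1, -176.3]
ft_force: [0.1, 0.5, -1.6]
finger_gap: 0.1
grip_force: 0.7
```

```bash
cat >> h.py <<'E'
def leaf(cam="scene"):
    p,d,X=cloud(cam); r=models.cut_out("leaf_shut",cam)
    if r:
        m=r[0]["pixels"]&(d>0); L=loc(X[m]); L=L[(L[:,2]>-8)&(abs(L[:,1])<90)&(abs(L[:,0])<130)&(L[:,2]<125)]
        a=np.degrees(np.arctan2(L[:,2],-L[:,0])); far=np.hypot(L[:,0],L[:,2])>50
        print(cam,r[0]["confidence"],"angle",np.percentile(a[far],[10,50,90]).round(1) if far.any() else None,"n",far.sum())
    r=models.place_of("tab_shut",cam); print("tab",[(round(q["confidence"],2),loc(q["xyz"]).round().tolist()) for q in r[:2]])
    return p
E
python3 -c "
from h import *
where();leaf();leaf('side');rows(-104,3,30,50,5)"
```

```text
t 5.15 loc [-107.     3.3  -14.7] tilt 51.9 y-az 0.003 F [ 0.1  0.5 -1.6] j [ 32. -33. 140. -26.  42. -47.]
scene 0.89 angle [5.8 7.5 9.3] n 700
tab [(0.73, [-113.0, -1.0, 8.0]), (0.52, [24.0, -486.0, 15.0])]
side 0.67 angle [2.8 5.3 7.3] n 480
tab [(0.67, [-115.0, 2.0, 12.0])]
shift [-29.6  -0.2 -33.7] rot [ 0.002 -0.034 -0.005] world [ 2.6 -0.3 44.8]
[-5.9, -0.0, -6.7] [0.0, -0.007, -0.001]
[-6.0, -0.1, -6.7] [0.0, -0.007, -0.001]
[-6.0, -0.1, -6.7] [0.0, -0.007, -0.001]
[-6.1, -0.1, -6.6] [0.0, -0.007, -0.001]
[-6.1, -0.1, -6.6] [0.0, -0.007, -0.001]
```

apply_moves --pt "-7 0 -6 0 -0.007 0" --pt "-7 0 -6 0 -0.007 0" --pt "-7.3 0 -5.5 0 -0.007 0" --pt "-7.3 0 -5.5 0 -0.007 0" --pt "-7.3 0 -5.5 0 -0.007 0"

```text
time: 6.08
tool_pos: [470.7, 226.8, 168.3]
tcp_rot: [179.6, 40.1, -176.4]
ft_force: [0.2, -0.4, -1.3]
finger_gap: -0.3
grip_force: 0.7
```

```bash
python3 -c "
from h import *
where();leaf();leaf('side');rows(-66,3,56,50,5)"
```

```text
t 6.08 loc [-96.3   3.1  30.8] tilt 49.9 y-az 0.003 F [ 0.2 -0.4 -1.3] j [ 32. -36. 138. -25.  45. -49.]
scene 0.73 angle [28.  29.7 31.3] n 746
tab [(0.65, [-99.0, 1.0, 49.0]), (0.36, [25.0, -483.0, 16.0])]
side 0.96 angle [26.1 28.1 29.7] n 400
tab [(0.62, [-103.0, 3.0, 56.0])]
shift [-40.    0.   -0.3] rot [ 0.002  0.001 -0.006] world [30.4  2.  26. ]
[-8.0, 0.0, -0.1] [0.0, 0.0, -0.001]
[-8.0, 0.0, -0.1] [0.0, 0.0, -0.001]
[-8.0, -0.0, -0.1] [0.0, 0.0, -0.001]
[-8.0, -0.0, -0.1] [0.0, 0.0, -0.001]
[-8.0, -0.0, -0.1] [0.0, 0.0, -0.001]
```

apply_moves --pt "-8 0 0 0 0 0" --pt "-8 0 0 0 0 0" --pt "-8 0 0 0 0 0" --pt "-8 0 0 0 0 0" --pt "-8 0 0 0 0 0"

```text
time: 7.0
tool_pos: [501.5, 228.8, 193.6]
tcp_rot: [179.6, 40.1, -176.4]
ft_force: [-3.3, -0.4, -0.6]
finger_gap: 0.2
grip_force: 1.0
```

apply_moves --pt "-11 0 1.5 0 0 0" --pt "-11 0 3 0 0 0" --pt "-10.5 0 4 0 0 0" --pt "-10 0 6 0 0 0" --pt "-9.5 0 7 0 0 0"

```text
time: 7.62
tool_pos: [555.5, 232.4, 210.4]
tcp_rot: [179.6, 40.1, -176.4]
ft_force: [-2.3, 1.3, 1.6]
finger_gap: -0.1
grip_force: 0.9
```

```bash
python3 -c "
from h import *
where();leaf();leaf('side');rows(45,3,52,55,6)"
```

```text
t 7.62 loc [-11.3   2.7  72.9] tilt 49.9 y-az 0.003 F [-2.3  1.3  1.6] j [ 26. -24. 125. -21.  43. -57.]
scene 0.85 angle [86.7 87.9 88.7] n 348
tab [(0.89, [-3.0, 3.0, 106.0]), (0.17, [2.0, -166.0, -108.0])]
side 0.86 angle [83.5 85.7 87.8] n 175
tab [(0.51, [-5.0, 1.0, 113.0])]
shift [-31.2   0.6  52.5] rot [ 0.001  0.088 -0.005] world [ 57.5   4.6 -20.1]
[-5.2, 0.1, 8.7] [0.0, 0.015, -0.001]
[-5.3, 0.1, 8.7] [0.0, 0.015, -0.001]
[-5.5, 0.1, 8.6] [0.0, 0.015, -0.001]
[-5.6, 0.1, 8.5] [0.0, 0.015, -0.001]
[-5.7, 0.1, 8.4] [0.0, 0.015, -0.001]
[-5.8, 0.1, 8.3] [0.0, 0.015, -0.001]
```

apply_moves --pt "-9 0 9.5 0 0 0" --pt "-7.6 0 10.3 0 0 0" --pt "-6.2 0 10.5 0 0 0" --pt "-4.9 0 11.3 0 0 0" --pt "-2.8 0 11.5 0 0 0"

```text
time: 8.55
tool_pos: [612.2, 236.6, 189.3]
tcp_rot: [179.6, 40.1, -176.3]
ft_force: [-1.1, 1.4, 1.8]
finger_gap: 0.3
grip_force: 0.7
```

```bash
python3 -c "
from h import *
where();leaf();leaf('side');rows(74,3,32,65,5)"
```

```text
t 8.55 loc [45.5  2.9 51.8] tilt 49.9 y-az 0.003 F [-1.1  1.4  1.8] j [ 23. -13. 119. -20.  37. -58.]
scene 0.87 angle [128.2 130.4 132. ] n 425
tab [(0.83, [78.0, 3.0, 80.0])]
side 0.88 angle [129.3 132.5 134.4] n 396
tab [(0.93, [75.0, 7.0, 81.0])]
shift [-9.7  0.5 33.7] rot [ 0.002  0.263 -0.005] world [ 29.    2.5 -19.5]
[-1.9, 0.1, 6.7] [0.0, 0.053, -0.001]
[-2.3, 0.1, 6.6] [0.0, 0.053, -0.001]
[-2.6, 0.1, 6.5] [0.0, 0.053, -0.001]
[-3.0, 0.1, 6.3] [0.0, 0.053, -0.001]
[-3.3, 0.1, 6.2] [0.0, 0.053, -0.001]
```

apply_moves --pt "-2 0 6.7 0 0.053 0" --pt "-2.3 0 6.6 0 0.053 0" --pt "-2.6 0 6.5 0 0.053 0" --pt "-3 0 6.3 0 0.053 0" --pt "-3.3 0 6.2 0 0.053 0"

```text
time: 9.48
tool_pos: [640.8, 238.4, 170.0]
tcp_rot: [179.7, 24.8, -176.2]
ft_force: [-0.2, -0.7, 0.7]
finger_gap: -0.0
grip_force: 0.5
```

```bash
python3 -c "
from h import *
where();leaf();leaf('side');rows(82,3,14,75,5)"
```

```text
t 9.47 loc [74.2  2.7 32.5] tilt 65.2 y-az 0.003 F [-0.2 -0.7  0.7] j [ 19.   2. 101.  -8.  53. -71.]
scene 0.59 angle [152.7 154.9 156.5] n 564
tab [(0.83, [107.0, 3.0, 38.0])]
side 0.42 angle [-177.6 -176.2   90.1] n 173
tab [(0.78, [101.0, 5.0, 44.0]), (0.7, [-61.0, -467.0, 15.0])]
shift [ 0.1  0.3 19.8] rot [ 0.003  0.173 -0.004] world [  8.2   1.  -18.1]
[0.0, 0.1, 4.0] [0.001, 0.035, -0.001]
[-0.1, 0.1, 4.0] [0.001, 0.035, -0.001]
[-0.2, 0.1, 4.0] [0.001, 0.035, -0.001]
[-0.4, 0.1, 3.9] [0.001, 0.035, -0.001]
[-0.5, 0.1, 3.9] [0.001, 0.035, -0.001]
```

apply_moves --pt "0 0 4 0 0.035 0" --pt "0 0 4 0 0.035 0" --pt "-0.2 0 4 0 0.035 0" --pt "-0.4 0 3.9 0 0.035 0" --pt "-0.5 0 3.9 0 0.035 0"

```text
time: 10.4
tool_pos: [649.2, 238.9, 151.1]
tcp_rot: [179.7, 14.7, -176.2]
ft_force: [-0.7, -0.2, 1.7]
finger_gap: 0.1
grip_force: 0.5
```

```bash
python3 -c "
from h import *
where();leaf();rows(82,3,8,75,5)"
```

```text
t 10.4 loc [82.6  2.5 13.6] tilt 75.3 y-az 0.003 F [-0.7 -0.2  1.7] j [ 18.  11.  91.  -4.  64. -75.]
scene 0.62 angle [161.4 169.6 171.5] n 617
tab [(0.9, [113.0, 4.0, 11.0])]
shift [2.2 0.6 5.1] rot [ 0.003 -0.003 -0.005] world [-0.9  0.6 -5.5]
[0.4, 0.1, 1.0] [0.001, -0.001, -0.001]
[0.4, 0.1, 1.0] [0.001, -0.001, -0.001]
[0.5, 0.1, 1.0] [0.001, -0.001, -0.001]
[0.5, 0.1, 1.0] [0.001, -0.001, -0.001]
[0.5, 0.1, 1.0] [0.001, -0.001, -0.001]
```

apply_moves --pt "0.3 0 1.2 0 0 0" --pt "0.3 0 1.2 0 0 0" --pt "0.3 0 1.2 0 0 0" --pt "0.3 0 1 0 0 0" --pt "0.2 0 0.7 0 0 0"

```text
time: 11.18
tool_pos: [648.9, 239.0, 146.1]
tcp_rot: [179.7, 14.9, -176.2]
ft_force: [1.6, 0.2, 1.5]
finger_gap: 0.4
grip_force: 0.5
```

apply_moves --pt "0.1 0 0.4 0 0 0" --pt "0.1 0 0.4 0 0 0" --pt "0.1 0 0.4 0 0 0" --pt "0 0 0 0 0 0" --pt "0 0 0 0 0 0"

```text
time: 11.8
tool_pos: [648.9, 238.9, 144.7]
tcp_rot: [179.7, 14.8, -176.2]
ft_force: [-0.2, -0.2, 0.6]
finger_gap: -0.2
grip_force: 0.4
```

apply_moves --pt "0.1 0 0.5 0 0 0" --pt "0.1 0 0.5 0 0 0" --pt "0.1 0 0.4 0 0 0" --pt "0 0 0 0 0 0" --pt "0 0 0 0 0 0"

```text
time: 12.42
tool_pos: [649.0, 238.9, 143.3]
tcp_rot: [179.7, 14.8, -176.2]
ft_force: [0.2, 0.2, 0.3]
finger_gap: -0.1
grip_force: 0.3
```

apply_moves --pt "0.1 0 0.4 0 0 0" --pt "0.1 0 0.4 0 0 0" --pt "0 0 0 0 0 0" --pt "0 0 0 0 0 0" --pt "0 0 0 0 0 0"

```text
time: 13.05
tool_pos: [649.1, 239.0, 142.6]
tcp_rot: [179.7, 14.8, -176.2]
ft_force: [1.1, 0.2, 1.2]
finger_gap: -0.2
grip_force: 0.6
```

apply_moves --pt "0.1 0 0.5 0 0 0" --pt "0.1 0 0.5 0 0 0" --pt "0.1 0 0 0 0 0" --pt "0 0 0 0 0 0" --pt "0 0 0 0 0 0"

```text
time: 13.68
tool_pos: [649.2, 239.0, 142.3]
tcp_rot: [179.7, 14.9, -176.2]
ft_force: [-3.0, -1.0, 5.6]
finger_gap: -0.2
grip_force: 3.0
```

```bash
python3 -c "
from h import *
import cv2
where();p=leaf();cv2.imwrite('pics/sc2.png',cv2.resize(p[70:270,240:480,::-1],None,fx=3,fy=3))"
```

```text
t 13.68 loc [82.6  2.7  4.8] tilt 75.1 y-az 0.003 F [-3.  -1.   5.6] j [ 18.  12.  91.  -4.  62. -75.]
scene 0.61 angle [173.  176.2 178. ] n 591
tab [(0.73, [110.0, 5.0, -1.0]), (0.71, [2.0, 4.0, -1.0])]
```

View pics/sc2.png

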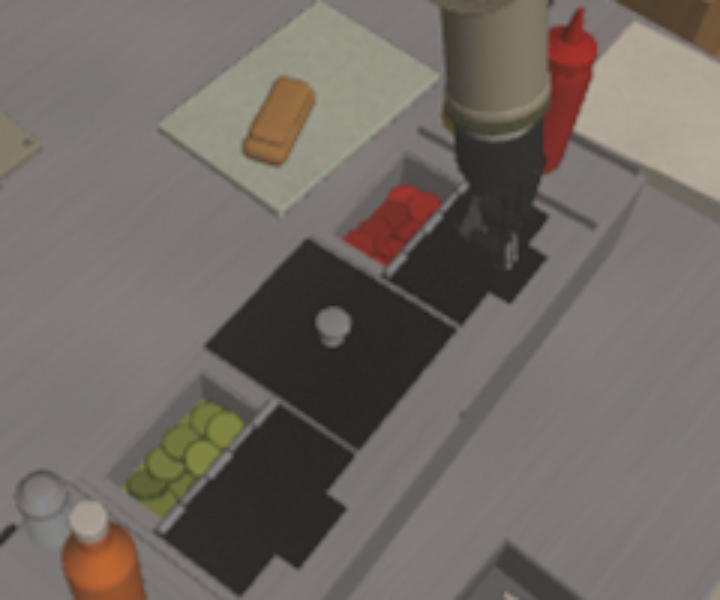

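The picture shows the leaf flipped, tomatoes visible at (395,225) and the fingertip resting on the cover at (508,262). The force has risen to 5.6 N, so it has reached the stop. I'll press slightly more, then leave.

apply_moves --pt "0.1 0 0.4 0 0 0" --pt "0.1 0 0.3 0 0 0" --pt "0 0 0 0 0 0" --pt "0 0 0 0 0 0" --pt "0 0 0 0 0 0"

```text
time: 14.45
tool_pos: [649.3, 239.1, 142.2]
tcp_rot: [179.7, 14.9, -176.2]
ft_force: [-5.6, -2.1, 8.8]
finger_gap: 0.1
grip_force: 4.7
```

apply_moves --pt "0 0 -3 0 0 0" --pt "0 0 -10 0 0 0" --pt "0 0 -25 0 0 0" --pt "0 0 -35 0 0 0" --pt "0 0 -40 0 0 0"

```text
time: 15.08
tool_pos: [619.3, 236.3, 250.4]
tcp_rot: [179.7, 14.8, -176.2]
ft_force: [0.1, 0.5, -0.1]
finger_gap: 0.0
grip_force: 0.0
```

apply_moves --pt "10 0 -35 0 0 0" --pt "40 0 -20 0 0 0" --pt "40 0 0 0 0 0" --pt "40 0 0 0 0 0" --pt "20 0 0 0 0 0"

```text
time: 15.7
tool_pos: [459.5, 225.6, 264.4]
tcp_rot: [179.7, 14.8, -176.2]
ft_force: [-0.6, 1.1, -0.3]
finger_gap: -0.2
grip_force: 0.0
```

```bash
python3 -c "
from h import *
import cv2
where();p,d,X=cloud('scene');cv2.imwrite('pics/sc3.png',cv2.resize(p[70:270,240:480,::-1],None,fx=3,fy=3))
L=loc(X);
for cx in (0,): 
  for yo in (0,-336):
    for a in range(8,116,12):
      q=L[(L[...,0]>a)&(L[...,0]<a+12)&(abs(L[...,1]-yo)<30)&(abs(L[...,2])<30)]
      print(yo,a+6,len(q),np.median(q[:,2]).round(1) if len(q) else '')
"
```

```text
t 15.7 loc [-107.5    2.7  126.9] tilt 75.2 y-az 0.003 F [-0.6  1.1 -0.3] j [ 24. -21. 109.  -5.  78. -70.]
0 14 66 5.1
0 26 62 4.7
0 38 66 5.4
0 50 69 4.9
0 62 71 5.2
0 74 66 4.9
0 86 76 4.9
0 98 74 4.7
0 110 92 -3.6
-336 14 93 5.2
-336 26 100 5.4
-336 38 100 5.6
-336 50 104 5.4
-336 62 102 5.7
-336 74 104 6.1
-336 86 109 6.4
-336 98 112 6.5
-336 110 130 6.0
```

View pics/sc3.png

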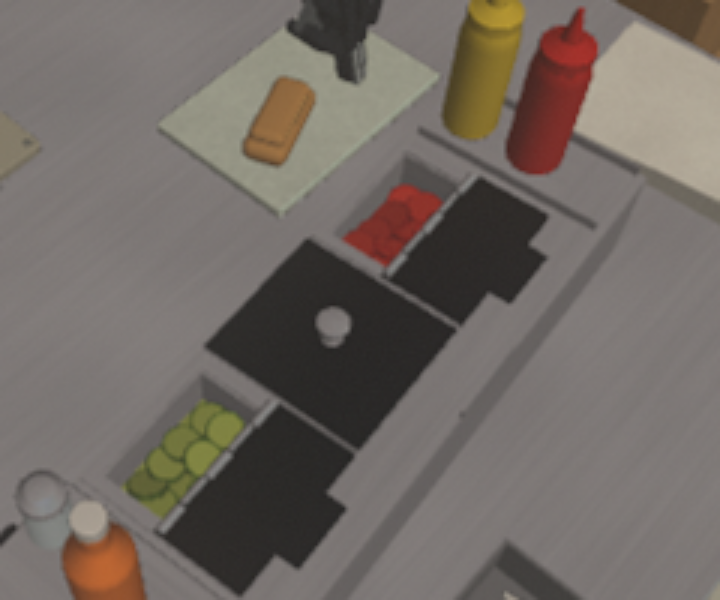

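The leaf lies flat: it's level at about 5 mm, which matches the already open pan. The pan is seated, everything else is where it was, and the hand is clear.

```bash
python3 -c "
from bench import job
print(job.hand_in())"
```

```text
the job is handed in; nothing more can be done
None
```

The shut pan's cover is open, with its front half lying flat on the back half; nothing else looks moved in the final picture, the hand is clear, and I handed the job in at about 16 s.

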